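# Vent the pressure calibration stand at its bleed valve

## Task

Vent the pressure calibration stand so that its transmitter can come off: back the small knurled lock nut of the bleed valve off by one full turn (anticlockwise from above), then press the freed valve pin down and hold it until the gauge needle has fallen to zero, let go, and leave the nut backed off. The valve is delicate, so grip and press it lightly, by feel, and leave the loose things on and around the stand where they are.

Things in the scene. Friction and masses are not known exactly. Their poses are not given: they have to be found in the camera images.
- stand: Pressure calibration stand, fixed: grey base plate 140 x 370 x 14 mm under an aluminium manifold block 50 x 270 x 50 mm (top 64 mm up). Origin: underside, on the bleed valve's axis, 35 mm inside the block's end; x, y of the stand are level, z up; the block runs along its +y. Along +y on the block: bleed valve at 0, hexagon plug 52, gauge 125, transmitter (144 mm high) 200, screw press beyond.
- valve_port (a point): Point on the block's top, on the bleed valve's axis. The brass valve cartridge stands here: hexagon 20 mm, then a neck 8 mm across. How far it is screwed in differs (0 to 10 mm of thread show under the hexagon): the lock nut's underside lies 24 to 34 mm above this point, and all above it shifts alike. Lock nut: knurled brass, 12 mm across, 9 mm tall. Steel pin 5 mm across: its top stands 10 mm above the locked nut, 43 to 53 mm above this point.
- lock_nut (a joint): Lock nut's turn, rad: 0 tightened down, grows anticlockwise seen from above; end stop at 7.85. It climbs 4 mm per turn on the pin's thread and drags at about 0.035 N m (a grip of 8 to 12 N turns it; over 20 N a finger crushes the thread). The pin goes down only as far as the nut has been backed off; pin and nut move down together.
- gauge_needle (a joint): Gauge needle, rad: 0 = zero pressure, grows clockwise, 0.47 per bar, starts at 2.4 to 3.7. It falls to zero in 1 to 2 s while the pin is down 2.2 mm or more, and stops when the pin is let up. Pin spring: 3 N to start, 6.5 N where venting begins, 9.5 N at 4 mm where it stops hard (after one full turn); over 15 N bends the pin.
- gauge_dial (a point): Centre of the gauge's white dial, which faces up, 112 mm above the bench; case 68 mm across, 118 mm high; needle 25 mm long. Zero is the scale end nearest the robot on the stand's +y side.
- dust_cap: Black plastic dust cap, 14 mm across, 18 mm tall, standing on the stand's base plate in front of the block. Origin: centre of its underside. Leave it alone.
- adapter: Brass hexagon adapter fitting, 25 mm across, 26 mm tall, standing on the stand's base plate in front of the block. Origin: centre of its underside. Leave it alone.
- spare_transmitter: Spare steel pressure transmitter, 30 mm across, 69 mm tall, standing upright on the bench behind the stand. Origin: centre of its underside. Leave it alone.
- wrench: Steel wrench 160 mm long lying on the bench in front of the stand. Origin: centre of its underside. Leave it alone.
- screwdriver: Screwdriver with a black handle, 190 mm long, lying on the bench at the left. Origin: centre of its underside. Leave it alone.
- multimeter: Grey hand-held meter, 170 x 82 x 42 mm, lying on the bench at the right. Origin: centre of its underside. Leave it alone.
- wire_reel: Black reel of copper wire, 72 mm across, 36 mm tall, on the bench at the right. Origin: centre of its underside. Leave it alone.

How it is judged:
By the outcome, as a careful person would: the job done as asked, in the order asked, and still so for the second after the job is handed in, with the robot touching nothing.
It also fails if it takes over 72 s, if anything falls off the work surface, if the arm or the gripper's body presses on something with over 40 N, if the wrist force passes 120 N, or if a joint passes its speed limit or range.

## Robot

A 6-joint arm with a two-finger parallel gripper is mounted at the origin on the work surface. World frame = base frame: x ahead of the robot, y to its left, z up, the work surface at z = 0. Lengths are in m, angles in rad, forces in N, time in s.
With the tool pointing down it reaches from about 0.25 to 0.725 m from the base axis. Payload 4 kg.
Tool frame: the origin (TCP) lies midway between the tips of the shut fingers; the grasp point (between the pads) lies pinch_z behind it (pinch_z is the distance from the TCP to the grasp point, in m); z points along the fingers, y is the direction in which the jaws open and shut (so a half turn about z gives the same grasp; the last joint's range is limited). The gripper opens to 85 mm and grips with 20 to 120 N. Pads are 22 mm wide; open, the fingers measure 114 mm over their backs; the gripper's body (76 mm by 85 mm) begins 54 mm behind the grasp point. The pads swing forward as they close: fully open they stand 13 mm farther back than shut.
Start: joints at [1.207, 0.241, 0.005, 1.335, 0, 1.571], TCP at [0.178, 0.467, 0.231] pointing down, gripper open.
Joint ranges: [-2.72, 2.72], [-1.05, 1.87], [-1.09, 1.28], [-1.99, 2.15], [-1.42, 1.44], [-3.14, 3.14]. Speed limits (rad/s): [2.79, 2.79, 3.14, 3.14, 3.14, 3.14].

## Interface

Orientations are given as a unit quaternion [x, y, z, w].
In Python, from workcell import * gives the robot as it stands.
- The arm moves only by the tool move_arm, never from a script. Its argument "motion" is a list of rows, each a list of 3 entries, a list of its own where there are three numbers: the finger opening in mm, from 0 to 85.4, then the shift along the tool's x, y, z in units of 50 mm (1.0 is 50 mm), then the turn about the tool's z in units of 6 degrees (1.0 is 6 degrees). In form: [[claw, [dx, dy, dz], roll], ...]. A call has exactly 10 rows; each row is the pose to reach, as a shift and turn from the pose commanded when the call began, along the tool's axes at that moment; what a row does not reach only later rows make up. A row lasts 1/10 s, in which the tool goes at most 50 mm and 8.59 degrees, less where a joint would pass 70% of its speed; a pose out of reach is approached as far as the arm can. A call with a gripper value outside its range is refused whole. The fingers move at their own pace and stop on an object; the grip force is fixed at half the most. Time passes only in rows, so rows that repeat a pose let the fingers close, or fill a call up. It gives the time, the measured TCP pose, the force and the opening at its end, in the units of the state.
- get_obs(): the state, without advancing time (a new reading comes with each control period).
- camera(name): name is "side" or "top"; returns a dict with "color" (420x560x3 uint8, red, green, blue), "fx", "fy", "cx", "cy" (pixels), "distortion" ([k1, k2, p1, p2, k3] as OpenCV has them; the pictures are not rectified), "rvec" (rotation vector, rad) and "tvec" (3), from world to camera coordinates, as OpenCV has them. Camera axes: x right, y down, z forward; pixel columns grow to the right and rows downward; lengths in m; the calibration is good to about 2 mm. A picture is of the moment at which its call begins. There is no depth.
- job_done(): hands the job in, once; it reports no verdict.
The state is a dict: "clock": time; "joint_pos": joint angles; "joint_vel": joint speeds; "tau": joint torques, N m; "eef_pos": TCP position; "tool_rot": TCP orientation; "ft_force": force on the tool from outside, world axes, zero at the start; "ft_torque": the same for the moment, N m; "grip_width": finger opening in m.
Only numpy, scipy, OpenCV 4.12 (cv2) and the standard library are available. Lean on these libraries where they do the work, as an engineer would, in place of code of your own. Each camera call takes 0.05 s, during which the arm holds its last target.

## Working session

There is one attempt and no reset: what is moved stays moved. The work goes in short steps, Python scripts to look and compute and a tool call to move; the robot and the scene stay as the last step left them, time stands still between calls to the robot, and variables do not carry over. Pictures are saved under pics/ and viewed, and the job is handed in when it is done.

Besides the shell and the picture viewer there is one more tool, called after ">>>" by a JSON object that holds its "op" and its "data". move_arm: Moves the arm, as the interface text tells. Its arguments: {"type":"object","properties":{"motion":{"type":"array","items":{"type":"array"}}},"required":["motion"]}

```bash
ls; mkdir -p pics
python3 - <<'E'
from workcell import *
import cv2
o=get_obs()
for k,v in o.items(): print(k,v)
for n in("side","top"):
    c=camera(n); cv2.imwrite(f"pics/{n}0.png",c["color"][:,:,::-1])
    print(n,{k:v for k,v in c.items() if k!="color"})
E
```

```text
pics
clock 0.0
joint_pos [1.20704547e+00 2.41419923e-01 3.72237338e-03 1.33517498e+00
 2.97769498e-05 1.57079254e+00]
joint_vel [-8.68433279e-05 -1.28883539e-03  1.39787181e-04  1.07165999e-04
  4.00227834e-04 -2.08879293e-03]
tau [ 5.56815558e-04 -3.72318935e+01  2.52406472e+01  1.70063053e-02
  3.80454094e-05  7.83766097e-06]
eef_pos [0.17766088 0.46670516 0.23040876]
tool_rot [ 1.80872442e-01  9.83506015e-01 -1.01828528e-03 -2.02410680e-04]
ft_force [-0.23065983  0.45064089  0.05529607]
ft_torque [-0.01853205 -0.06044695  0.03818387]
grip_width 0.08559116072224261
side {'fx': 421.34325276872283, 'fy': 421.34325276872283, 'cx': 285.3368899323437, 'cy': 209.28085106878552, 'distortion': array([0.04440739, 0.        , 0.        , 0.        , 0.        ]), 'rvec': array([ 2.17944607, -0.11527835,  0.08429072]), 'tvec': array([-0.55084831,  0.11487811,  1.10047443])}
top {'fx': 402.7570700898654, 'fy': 402.7570700898654, 'cx': 278.2751869969723, 'cy': 215.28462011594436, 'distortion': array([-0.08235752,  0.        ,  0.        ,  0.        ,  0.        ]), 'rvec': array([ 2.11783421, -2.10542849,  0.21756508]), 'tvec': array([-0.01692339,  0.5611841 ,  1.08104798])}
```

View pics/side0.png

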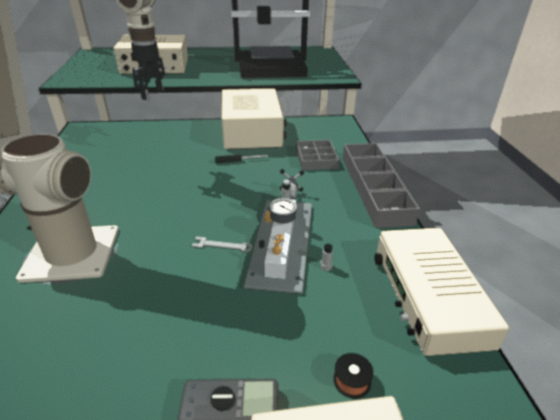

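View pics/top0.png

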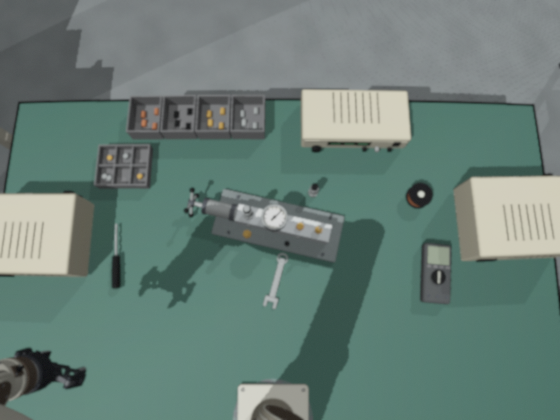

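The side view shows the stand with its gauge at (284,208) and valve at about (277,245). In the top view the gauge is at (275,215), and brass parts are at (299,226) and (318,230). I'll zoom in on both.

```bash
cat > h.py <<'E'
from workcell import *
import cv2, numpy as np
def snap(n,box=None,s=6,name=None):
    c=camera(n)
    if box:
        x,y,w,h=box; im=c["color"][y:y+h,x:x+w,::-1]
        cv2.imwrite(name,cv2.resize(im,None,fx=s,fy=s,interpolation=cv2.INTER_CUBIC))
    return c
def ray(c,u,v):
    K=np.array([[c["fx"],0,c["cx"]],[0,c["fy"],c["cy"]],[0,0,1.]])
    p=cv2.undistortPoints(np.array([[[u,v]]],float),K,np.array(c["distortion"]))[0,0]
    R=cv2.Rodrigues(c["rvec"])[0]; o=-R.T@c["tvec"]; d=R.T@np.array([p[0],p[1],1]); return o,d/np.linalg.norm(d)
def plane(c,u,v,z):
    o,d=ray(c,u,v); return o+d*(z-o[2])/d[2]
def tri(r1,r2):
    (a,d),(b,e)=r1,r2
    t=np.linalg.lstsq(np.stack([d,-e],1),b-a,rcond=None)[0]
    p,q=a+d*t[0],b+e*t[1]; return (p+q)/2,np.linalg.norm(p-q)
def proj(c,P):
    K=np.array([[c["fx"],0,c["cx"]],[0,c["fy"],c["cy"]],[0,0,1.]])
    return cv2.projectPoints(np.array(P,float).reshape(-1,1,3),c["rvec"],c["tvec"],K,np.array(c["distortion"]))[0][:,0]
E
python3 - <<'E'
from h import *
snap("side",(240,190,80,100),6,"pics/s1.png")
snap("top",(205,180,150,90),5,"pics/t1.png")
E
```

```text
(no output)
```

View pics/s1.png

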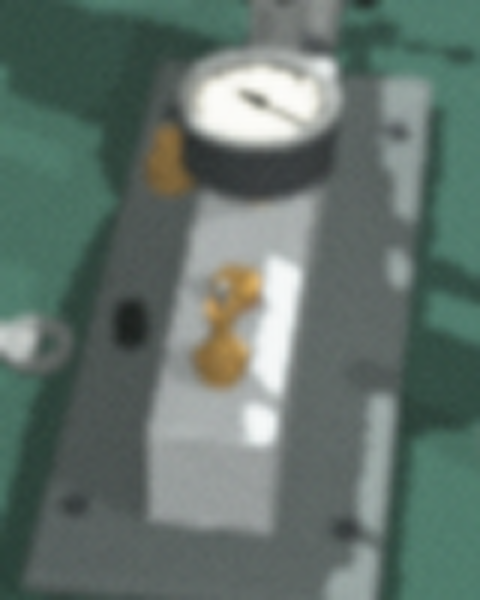

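View pics/t1.png

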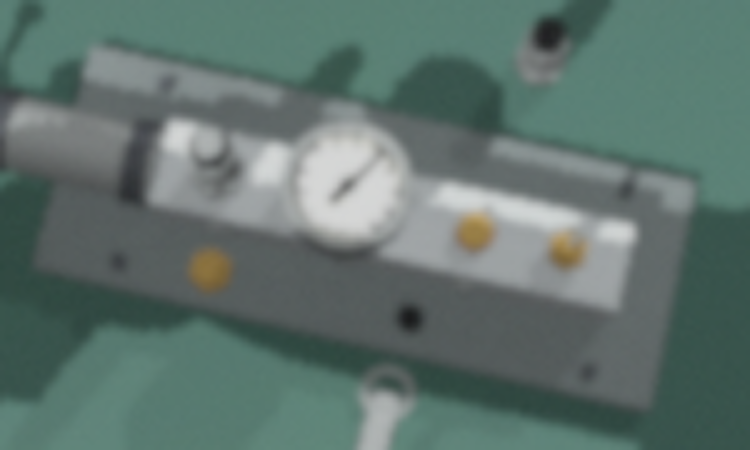

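In the side zoom, the valve hexagon is at about (276.8,250), the nut at (276.5,241) and the pin tip at (276.7,238). The hexagon plug is behind, at about (280,237). In the top zoom, the valve is at (318.5,230), the plug at (300,226) and the gauge centre at (274,217). Next I'll turn these into positions.

Run:
```python
from h import *
np.set_printoptions(precision=4,suppress=True)
S=camera("side");T=camera("top")
s=lambda x,y:(240+x/6-.42,190+y/6-.42)
t=lambda x,y:(205+x/5-.4,180+y/5-.4)
for n,c,p in [("side nearL",S,s(150,435)),("side nearR",S,s(275,445)),("top R up",T,t(637,222)),("top R lo",T,t(617,310)),("top L lo",T,t(148,205)),("T plug",T,t(475,232))]:
    print(n,plane(c,*p,.064))
print("dial",plane(S,*s(259,98),.112),plane(T,*t(348,187),.112))
print("camera pos",ray(S,0,0)[0],ray(T,0,0)[0])
print("needle tip T",plane(T,*t(388,148),.112),"S",plane(S,*s(305,125),.112))
for z in(.064,.09,.10,.11,.115): print(z,"T valve",plane(T,*t(567,248),z)," Spin",plane(S,*s(220,287),z))
print(tri(ray(T,*t(567,248)),ray(S,*s(220,287))))
snap("side",(265,225,30,40),16,"pics/s2.png")
snap("top",(290,215,45,30),16,"pics/t2.png")
```

```text
side nearL [ 0.4868 -0.1517  0.064 ]
side nearR [ 0.5349 -0.1622  0.064 ]
top R up [ 0.536  -0.1645  0.064 ]
top R lo [ 0.4861 -0.1523  0.064 ]
top L lo [0.5441 0.1101 0.064 ]
T plug [ 0.5298 -0.0735  0.064 ]
dial [0.5466 0.0067 0.112 ] [ 0.5452 -0.0028  0.112 ]
camera pos [ 0.4388 -0.8919  0.7346] [ 0.3272 -0.0162  1.1733]
needle tip T [ 0.5668 -0.0242  0.112 ] S [ 0.564  -0.0154  0.112 ]
0.064 T valve [ 0.521 -0.125  0.064]  Spin [ 0.5231 -0.0625  0.064 ]
0.09 T valve [ 0.5164 -0.1224  0.09  ]  Spin [ 0.5198 -0.0947  0.09  ]
0.1 T valve [ 0.5147 -0.1214  0.1   ]  Spin [ 0.5185 -0.107   0.1   ]
0.11 T valve [ 0.5129 -0.1204  0.11  ]  Spin [ 0.5173 -0.1194  0.11  ]
0.115 T valve [ 0.512 -0.12   0.115]  Spin [ 0.5167 -0.1256  0.115 ]
(array([ 0.5151, -0.1204,  0.1104]), np.float64(0.004344124291782611))
```

View pics/s2.png

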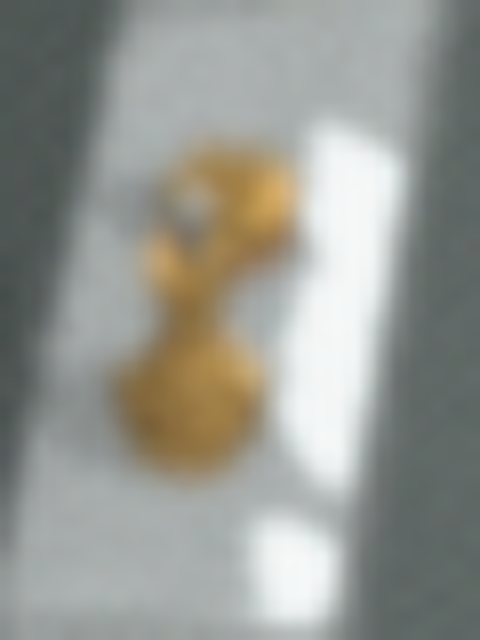

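View pics/t2.png

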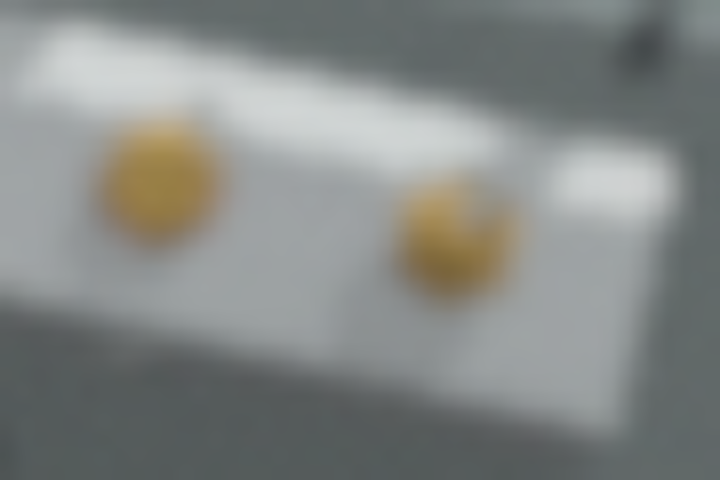

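Run:
```python
from h import *
np.set_printoptions(precision=4,suppress=True)
S=camera("side");T=camera("top")
s=lambda x,y:(265+x/16-.47,225+y/16-.47)
t=lambda x,y:(290+x/16-.47,215+y/16-.47)
print(tri(ray(T,*t(480,207)),ray(S,*s(191,203))))
print("hexplug/valve hex center S", plane(S,*s(190,405),.078))
for z in (.107,.112,.117):
  print(z,plane(T,*t(480,207),z),plane(S,*s(191,203),z))
b=np.array([.511,-.1577])+.035*np.array([.2158,.9764]);print(b)
for h in(.064,.107,.112,.117):
  q=proj(T,[[*b,h]])[0];r=proj(S,[[*b,h]])[0]
  print(h,(q-[290,215]+.47)*16,(r-[265,225]+.47)*16)
```

```text
(array([ 0.5171, -0.1242,  0.1144]), np.float64(0.0004483198585258021))
hexplug/valve hex center S [ 0.5171 -0.1268  0.078 ]
0.107 [ 0.5182 -0.1249  0.107 ] [ 0.5183 -0.115   0.107 ]
0.112 [ 0.5173 -0.1244  0.112 ] [ 0.5176 -0.1212  0.112 ]
0.117 [ 0.5164 -0.1239  0.117 ] [ 0.517  -0.1274  0.117 ]
[ 0.5186 -0.1235]
0.064 [447.5429 248.2211] [196.8598 461.125 ]
0.107 [471.6632 204.8472] [198.6338 239.143 ]
0.112 [474.5896 199.5839] [198.8449 212.6241]
0.117 [477.5425 194.2726] [199.057  185.9531]
```

>>> {"op": "move_arm", "data": {"motion": [[40,[-0.4,-0.3,0],0],[30,[-1.0,-0.8,0],0],[20,[-1.7,-1.4,0],0],[20,[-2.4,-2.0,0],0],[15,[-3.1,-2.6,0],0],[15,[-3.8,-3.2,0],0],[12,[-4.5,-3.8,0],0],[12,[-5.2,-4.4,0],0],[12,[-5.9,-4.9,0],0],[12,[-6.6,-5.4,0],0]]}}

```text
clock: 1.5
eef_pos: [0.391, 0.0958, 0.2317]
tool_rot: [0.181, 0.983, 0.0, 0.001]
ft_force: [0.4, 0.2, 0.6]
grip_width: 0.0117
```

>>> {"op": "move_arm", "data": {"motion": [[12,[-0.7,-0.6,0.1],0],[12,[-1.4,-1.2,0.2],0],[12,[-2.1,-1.8,0.4],1],[10,[-2.8,-2.3,0.6],2.4],[10,[-3.4,-2.8,0.8],3.8],[8,[-3.8,-3.1,1.0],5.2],[6,[-3.95,-3.23,1.2],6.6],[4,[-3.95,-3.23,1.4],8],[2,[-3.95,-3.23,1.5],9.4],[0,[-3.95,-3.23,1.6],10.8]]}}

```text
clock: 2.5
eef_pos: [0.5172, -0.1239, 0.1507]
tool_rot: [0.682, 0.731, -0.0, -0.0]
ft_force: [-0.4, -0.4, -0.5]
grip_width: 0.0001
```

```bash
cat > st.py <<'E'
from h import *
from scipy.spatial.transform import Rotation as Ro
np.set_printoptions(precision=4,suppress=True)
def st(tgt=(.5175,-.124,.1)):
    o=get_obs();R=Ro.from_quat(o["tool_rot"]).as_matrix()
    print("t",o["clock"],"eef",o["eef_pos"],"f",o["ft_force"],"m",o["ft_torque"],"w",o["grip_width"]*1e3,"j6",o["joint_pos"][5],o["joint_pos"])
    print("yjaw",R[:,1],"xt",R[:,0],"units to tgt",R.T@(np.array(tgt)-o["eef_pos"])/.05)
E
python3 -c "
from st import *
st()"
```

```text
t 2.5 eef [ 0.5172 -0.1239  0.1507] f [-0.4264 -0.4309 -0.5001] m [ 0.0014 -0.033  -0.0299] w 0.08006933514509605 j6 1.2661340600156512 [-0.2352  0.3514 -0.0574  1.1627  0.      1.2661]
yjaw [ 0.9976  0.0694 -0.0007] xt [-0.0694  0.9976  0.0003] units to tgt [-0.0021  0.0067  1.0142]
```

Run:
```python
from h import *
a=snap("side",(250,195,50,60),10,"pics/s3.png")
snap("top",(285,195,60,50),10,"pics/t3.png")
```

```text
(no output)
```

View pics/s3.png

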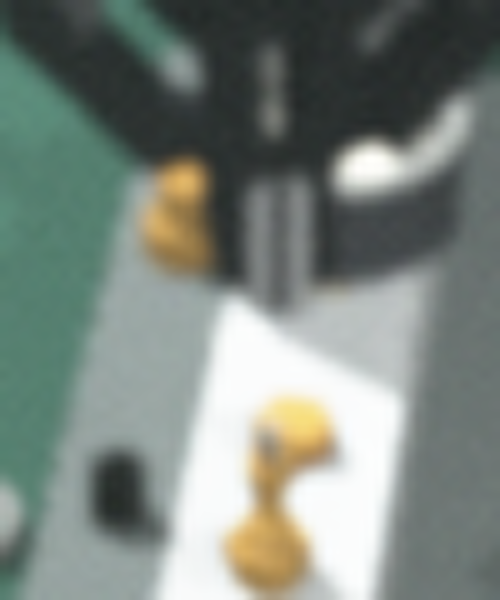

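View pics/t3.png

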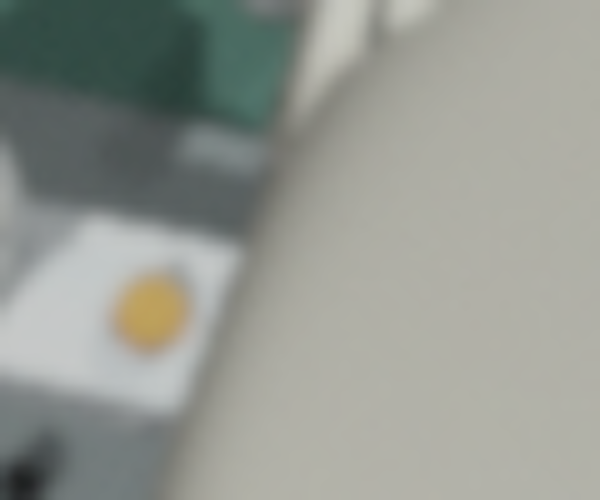

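The side view puts the shut fingertips at about (277.8,225.5), directly above the pin at (276.6,238.3). I'll check the TCP's projection to correct the aim.

Run:
```python
from h import *
S=camera("side")
print(proj(S,[[.5172,-.1239,.1507],[.5172,-.1239,.114]]))
g=S["color"].astype(int)
# nut/pin area; steel tip brightness and gold mask centroids
sub=S["color"][228:262,266:290]
hsv=cv2.cvtColor(sub,cv2.COLOR_RGB2HSV)
m=((hsv[...,1]>90)&(hsv[...,0]<30)).astype(int)
for r in range(m.shape[0]):
    xs=np.where(m[r])[0]
    if len(xs): print(r+228,xs.min()+266,xs.max()+266)
t=S["color"][215:230,266:292].mean(2).astype(int); print(t[2:13])
```

```text
[[276.49141297 224.79249169]
 [276.40440111 237.2868228 ]]
235 278 279
236 278 281
237 278 282
238 278 282
239 278 282
240 278 281
241 275 279
242 275 278
243 276 277
244 276 277
245 276 277
246 275 277
247 275 278
248 273 279
249 273 279
250 273 279
251 274 279
252 274 279
253 275 278
[[150 131 116 102  79  58  48  59  93 129 122  93  98 122 112  74  56  60
   67  71  71  69  68  73  69  70]
 [148 136 121 105  84  60  48  61  94 128 123  92 100 119 110  73  54  62
   70  73  70  72  72  68  72  67]
 [126 126 120 110  90  62  50  61  94 128 123  94 101 117 106  70  56  62
   69  70  72  71  72  73  70  71]
 [115 113 113 108  91  67  49  61  93 128 123  98 102 122 108  69  55  62
   69  71  71  73  69  70  75  84]
 [123 114 109 105  93  68  52  62  94 127 124  96 103 122 106  74  54  62
   68  74  74  78  81  92 102 110]
 [141 134 129 122 103  81  63  63  97 127 123  99 106 123 111  80  69  77
   83  86  96 103 115 133 144 151]
 [158 155 151 146 128 112  95  94 108 129 122  98 107 127 124 111 110 117
  122 131 139 148 158 173 178 171]
 [160 162 161 157 154 149 151 159 149 138 125 101 111 137 143 148 154 163
  166 173 174 180 184 190 190 178]
 [163 163 162 161 163 169 198 213 193 165 136 117 124 147 161 173 182 184
  185 187 188 190 191 193 189 179]
 [162 162 163 160 166 184 223 239 234 213 180 154 152 164 173 186 189 189
  189 191 189 191 191 191 188 176]
 [160 161 163 163 170 199 236 248 250 245 232 200 186 185 187 192 189 191
  189 190 188 190 193 191 186 170]]
```

The side image shows the fingers about 0.8 px (2 mm) to +x of the valve axis, so I'll shift −2 mm in x and descend open.

>>> {"op": "move_arm", "data": {"motion": [[30,[0,-0.02,0],0],[30,[0,-0.04,0.0],0],[30,[0,-0.04,0.1],0],[30,[0,-0.04,0.3],0],[30,[0,-0.04,0.5],0],[30,[0,-0.04,0.7],0],[30,[0,-0.04,0.9],0],[30,[0,-0.04,1.0],0],[30,[0,-0.04,1.1],0],[30,[0,-0.04,1.15],0]]}}

```text
clock: 3.65
eef_pos: [0.5152, -0.1238, 0.0932]
tool_rot: [0.68, 0.734, -0.0, -0.0]
ft_force: [0.4, -0.1, 0.1]
grip_width: 0.0297
```

Run:
```python
from st import *
st()
a=snap("side",(255,215,40,45),13,"pics/s4.png")
st()
```

```text
t 3.65 eef [ 0.5152 -0.1238  0.0932] f [ 0.436  -0.1304  0.0675] m [-0.0318  0.0194 -0.0488] w 29.723128711402072 j6 1.2588977977276556 [-0.2358  0.3994 -0.1485  1.0235 -0.      1.2589]
yjaw [ 0.9971  0.0761 -0.0006] xt [-0.0761  0.9971  0.0002] units to tgt [-0.0079  0.0455 -0.1353]
t 3.7 eef [ 0.5151 -0.1238  0.0931] f [0.0574 0.4554 0.5121] m [-0.0211  0.0085  0.0035] w 30.084843537565444 j6 1.2589423680088887 [-0.2358  0.3995 -0.1487  1.0234 -0.0001  1.2589]
yjaw [ 0.9971  0.076  -0.0008] xt [-0.076   0.9971  0.0002] units to tgt [-0.0079  0.0471 -0.1375]
```

View pics/s4.png

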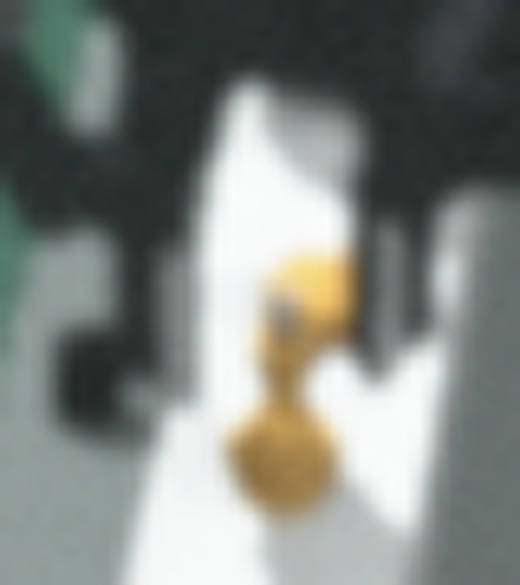

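Fingers straddle the nut, with the pads at zoom columns 197 and 362 and the nut near 287. The tips sit just below the nut. Now I'll close slowly.

>>> {"op": "move_arm", "data": {"motion": [[24,[0,0.02,0],0],[20,[0,0.02,0],0],[17,[0,0.02,0],0],[15,[0,0.02,0],0],[14,[0,0.02,0],0],[13.5,[0,0.02,0],0],[13,[0,0.02,0],0],[13,[0,0.02,0],0],[12.6,[0,0.02,0],0],[12.6,[0,0.02,0],0]]}}

```text
clock: 4.7
eef_pos: [0.5169, -0.1238, 0.094]
tool_rot: [0.68, 0.734, 0.0, 0.0]
ft_force: [1.7, 0.4, 0.4]
grip_width: 0.0124
```

```bash
cat > st2.py <<'E'
from st import *
def q(n=3):
    for i in range(n):
        o=get_obs(); print("t",o["clock"],"eef",o["eef_pos"],"f",o["ft_force"],"mz",o["ft_torque"],"w %.2f"%(o["grip_width"]*1e3),"tau",o["tau"][[0,3,4,5]],"j6 %.3f"%o["joint_pos"][5])
        if i<n-1: camera("side")
E
python3 -c "
from st2 import *
q(3)"
```

```text
t 4.7 eef [ 0.5169 -0.1238  0.094 ] f [1.7395 0.3533 0.3595] mz [ 0.0688 -0.4495 -0.0283] w 12.45 tau [-0.3972  0.7617 -0.2226 -0.0009] j6 1.260
t 4.75 eef [ 0.5169 -0.1238  0.094 ] f [ 2.3794 -0.3773 -0.0009] mz [ 0.0652 -0.4168 -0.0218] w 12.49 tau [-0.4215  0.8169 -0.2373 -0.001 ] j6 1.259
t 4.8 eef [ 0.5169 -0.1238  0.094 ] f [ 1.5851 -0.3044 -0.1459] mz [ 0.0496 -0.4756 -0.0137] w 12.55 tau [-0.4477  0.8709 -0.2523 -0.0011] j6 1.260
```

>>> {"op": "move_arm", "data": {"motion": [[12.6,[0,0.01,0],0],[12.6,[0,0.01,0],0],[12.6,[0,0.01,0],0],[12.6,[0,0.01,0],0],[12.6,[0,0.01,0],0],[12.4,[0,0.01,0],0],[12.4,[0,0.01,0],0],[12.4,[0,0.01,0],0],[12.2,[0,0.01,0],0],[12.2,[0,0.01,0],0]]}}

```text
clock: 5.8
eef_pos: [0.517, -0.1237, 0.0939]
tool_rot: [0.68, 0.733, 0.0, 0.0]
ft_force: [3.0, 0.3, 0.9]
grip_width: 0.0126
```

```bash
python3 -c "
from st2 import *
q(3)"
```

```text
t 5.8 eef [ 0.517  -0.1237  0.0939] f [2.9926 0.267  0.8999] mz [ 0.0421 -0.5025 -0.0034] w 12.59 tau [-0.3821  0.9244 -0.2181 -0.002 ] j6 1.260
t 5.85 eef [ 0.517  -0.1237  0.0939] f [1.6476 0.1236 1.0687] mz [ 0.0278 -0.4903 -0.0214] w 12.26 tau [-0.3892  0.9456 -0.2217 -0.002 ] j6 1.260
t 5.9 eef [ 0.517  -0.1237  0.0939] f [1.9767 0.2673 1.1004] mz [ 0.0483 -0.5874  0.0285] w 12.38 tau [-0.395   0.9666 -0.2255 -0.002 ] j6 1.260
```

>>> {"op": "move_arm", "data": {"motion": [[12.2,[0,0.01,0],0],[12.2,[0,0.01,0],0],[12.2,[0,0.01,0],0],[12.2,[0,0.02,0],0],[12.2,[0,0.02,0],0],[12.2,[0,0.02,0],0],[12.2,[0,0.02,0],0],[12.2,[0,0.02,0],0],[12.2,[0,0.02,0],0],[12.2,[0,0.02,0],0]]}}

```text
clock: 6.9
eef_pos: [0.5175, -0.1236, 0.0936]
tool_rot: [0.68, 0.733, -0.0, -0.0]
ft_force: [-0.6, -0.2, 0.0]
grip_width: 0.0121
```

```bash
python3 -c "
from st2 import *
q(3)"
```

```text
t 6.9 eef [ 0.5175 -0.1236  0.0936] f [-0.6042 -0.2492  0.0394] mz [ 0.043   0.1336 -0.0007] w 12.13 tau [ 0.0266 -0.1695  0.0149 -0.0002] j6 1.260
t 6.95 eef [ 0.5175 -0.1236  0.0937] f [-0.8441  0.2275 -0.3704] mz [0.0191 0.0786 0.0294] w 12.05 tau [ 0.0332 -0.2016  0.0176 -0.0003] j6 1.260
t 7.0 eef [ 0.5175 -0.1236  0.0936] f [-0.4477  0.8261 -0.5179] mz [0.0132 0.1327 0.0213] w 12.01 tau [ 0.0369 -0.2349  0.0201 -0.0003] j6 1.260
```

>>> {"op": "move_arm", "data": {"motion": [[16,[0,0.02,0],0],[20,[0,0.02,0],-1.4],[20,[0,0.02,0],-2.8],[20,[0,0.02,0],-4.2],[20,[0,0.02,0],-5.6],[20,[0,0.02,0],-7],[20,[0,0.02,0],-8.4],[20,[0,0.02,0],-9.8],[20,[0,0.02,0],-11.2],[20,[0,0.02,0],-12.6]]}}

```text
clock: 8.0
eef_pos: [0.5191, -0.1236, 0.0939]
tool_rot: [0.084, 0.996, -0.0, 0.0]
ft_force: [-0.0, -0.6, -0.0]
grip_width: 0.0202
```

>>> {"op": "move_arm", "data": {"motion": [[17,[0,0,0],-1.2],[15,[0,0,0],-2.4],[14,[0,0,0],-2.4],[13.5,[0,0,0],-2.4],[13,[0,0,0],-2.4],[12.8,[0,0,0],-2.4],[12.6,[0,0,0],-2.4],[12.4,[0,0,0],-2.4],[12.2,[0,0,0],-2.4],[12.2,[0,0,0],-2.4]]}}

```text
clock: 9.0
eef_pos: [0.5189, -0.1232, 0.0938]
tool_rot: [-0.038, 0.999, 0.0, 0.0]
ft_force: [0.6, 3.8, -0.2]
grip_width: 0.0125
```

```bash
python3 -c "
from st2 import *
q(2);st()"
```

```text
t 9.0 eef [ 0.5189 -0.1232  0.0938] f [ 0.6063  3.8367 -0.2227] mz [ 0.5867 -0.1248 -0.0188] w 12.50 tau [-1.5731 -0.0151 -0.8864 -0.0097] j6 -0.310
t 9.05 eef [ 0.519  -0.1232  0.0938] f [1.2219 2.7274 1.0401] mz [ 0.6974 -0.0981 -0.0478] w 12.32 tau [-1.663  -0.0152 -0.9389 -0.0104] j6 -0.310
t 9.05 eef [ 0.519  -0.1232  0.0938] f [1.2219 2.7274 1.0401] m [ 0.6974 -0.0981 -0.0478] w 12.321812014007925 j6 -0.3097284506142965 [-0.2335  0.4045 -0.1386  1.0276  0.0008 -0.3097]
yjaw [-0.0762  0.9971  0.0007] xt [-0.9971 -0.0762 -0.0003] units to tgt [ 0.0305 -0.0139 -0.1233]
```

>>> {"op": "move_arm", "data": {"motion": [[12.4,[0.01,0.01,0],0],[12.4,[0.02,0.015,0],0],[12.4,[0.03,0.015,0],0],[12.2,[0.03,0.015,0],0],[12.2,[0.03,0.015,0],0],[12.2,[0.03,0.015,0],0],[12.2,[0.03,0.015,0],0],[12.2,[0.03,0.015,0],0],[12.2,[0.03,0.015,0],0],[12.2,[0.03,0.015,0],0]]}}

```text
clock: 10.05
eef_pos: [0.5172, -0.1231, 0.0938]
tool_rot: [-0.038, 0.999, -0.0, -0.0]
ft_force: [-0.1, -0.1, -0.1]
grip_width: 0.0126
```

```bash
python3 -c "
from st2 import *
q(3)"
```

```text
t 10.05 eef [ 0.5172 -0.1231  0.0938] f [-0.0554 -0.0793 -0.1216] mz [-0.018   0.0258 -0.0185] w 12.59 tau [-0.0061 -0.0072 -0.0048  0.0001] j6 -0.309
t 10.1 eef [ 0.5172 -0.1231  0.0938] f [-0.1443  0.4787 -0.2436] mz [-0.0374  0.0059  0.0274] w 12.29 tau [ 0.0039  0.0053 -0.0001 -0.    ] j6 -0.309
t 10.15 eef [ 0.5172 -0.123   0.0938] f [-0.7624  0.4293  0.0871] mz [-0.0447  0.0294 -0.0102] w 12.11 tau [ 0.0016  0.0051 -0.0015 -0.    ] j6 -0.309
```

The axis is centred by feel at about (0.5173, −0.1231). Next I'll tighten in small steps while turning, watching joint 6's torque.

>>> {"op": "move_arm", "data": {"motion": [[12.0,[0,0,0],0],[12.0,[0,0,0],0],[12.0,[0,0,0],0],[12.0,[0,0,0],0],[12.0,[0,0,0],-0.3],[12.0,[0,0,0],-0.6],[12.0,[0,0,0],-0.9],[12.0,[0,0,0],-1.2],[12.0,[0,0,0],-1.5],[12.0,[0,0,0],-1.8]]}}

```text
clock: 11.15
eef_pos: [0.5173, -0.123, 0.0938]
tool_rot: [-0.133, 0.991, -0.0, 0.0]
ft_force: [-0.8, 0.1, -0.3]
grip_width: 0.0121
```

```bash
python3 -c "
from st2 import *
q(3)"
```

```text
t 11.15 eef [ 0.5173 -0.123   0.0938] f [-0.7615  0.1058 -0.2895] mz [ 0.0388 -0.014   0.0137] w 12.15 tau [-0.0048  0.0014 -0.0037  0.2586] j6 -0.499
t 11.2 eef [ 0.5173 -0.123   0.0938] f [ 0.0565  0.3978 -0.7348] mz [-0.0063  0.0508 -0.0145] w 11.98 tau [-0.004  -0.0003 -0.0014 -0.0809] j6 -0.500
t 11.25 eef [ 0.5173 -0.1229  0.0938] f [-0.3034 -0.8236 -0.6158] mz [ 0.0282 -0.0388 -0.0302] w 12.38 tau [-0.0004  0.0003 -0.0001 -0.1404] j6 -0.498
```

>>> {"op": "move_arm", "data": {"motion": [[11.7,[0,0,0],0],[11.7,[0,0,0],0],[11.7,[0,0,0],0],[11.7,[0,0,0],0],[11.7,[0,0,0],-0.3],[11.7,[0,0,0],-0.6],[11.7,[0,0,0],-0.9],[11.7,[0,0,0],-1.2],[11.7,[0,0,0],-1.5],[11.7,[0,0,0],-1.8]]}}

```text
clock: 12.25
eef_pos: [0.5173, -0.123, 0.0938]
tool_rot: [-0.225, 0.974, -0.0, -0.0]
ft_force: [0.6, 0.1, -0.2]
grip_width: 0.012
```

```bash
python3 -c "
from st2 import *
q(4)"
```

```text
t 12.25 eef [ 0.5173 -0.123   0.0938] f [ 0.569   0.0649 -0.2203] mz [-0.0161 -0.0529  0.0051] w 11.98 tau [ 0.0889  0.0161 -0.0004  0.2416] j6 -0.687
t 12.3 eef [ 0.5173 -0.1229  0.0938] f [ 0.5522  0.7029 -0.4392] mz [ 0.0876  0.0112 -0.0212] w 11.72 tau [ 0.0486  0.0064  0.0221 -0.0935] j6 -0.688
t 12.35 eef [ 0.5173 -0.123   0.0938] f [-0.216  -0.2805 -0.5108] mz [-0.0526 -0.0015  0.0091] w 11.77 tau [ 0.0573  0.0019  0.0259 -0.1482] j6 -0.686
t 12.4 eef [ 0.5173 -0.123   0.0938] f [-0.2494  0.4511  0.6211] mz [0.0053 0.0178 0.008 ] w 12.11 tau [ 0.0606  0.0035  0.029  -0.0476] j6 -0.686
```

>>> {"op": "move_arm", "data": {"motion": [[11.4,[0,0,0],0],[11.4,[0,0,0],0],[11.4,[0,0,0],0],[11.4,[0,0,0],0],[11.4,[0,0,0],-0.3],[11.4,[0,0,0],-0.6],[11.4,[0,0,0],-0.9],[11.4,[0,0,0],-1.2],[11.4,[0,0,0],-1.5],[11.4,[0,0,0],-1.8]]}}

```text
clock: 13.4
eef_pos: [0.5173, -0.123, 0.0939]
tool_rot: [-0.316, 0.949, -0.0, 0.0]
ft_force: [-0.0, 0.3, 0.5]
grip_width: 0.0116
```

```bash
python3 -c "
from st2 import *
q(4)"
```

```text
t 13.4 eef [ 0.5173 -0.123   0.0939] f [-0.0163  0.3199  0.4591] mz [-0.0988  0.0761 -0.0693] w 11.62 tau [ 0.1297 -0.0606  0.0523  0.2226] j6 -0.876
t 13.45 eef [ 0.5173 -0.123   0.0939] f [-0.055  -0.0073  0.71  ] mz [-0.0003  0.0495  0.0262] w 11.46 tau [ 0.1277 -0.066   0.0553 -0.1112] j6 -0.877
t 13.5 eef [ 0.5173 -0.123   0.0939] f [-0.5796 -0.0502  0.3548] mz [-0.0268  0.0015  0.0194] w 11.63 tau [ 0.1305 -0.0656  0.0588 -0.1641] j6 -0.875
t 13.55 eef [ 0.5173 -0.123   0.0939] f [ 0.9702 -0.5379 -0.0576] mz [-0.0348  0.0637 -0.0604] w 11.60 tau [ 0.136  -0.0686  0.0623 -0.0637] j6 -0.874
```

>>> {"op": "move_arm", "data": {"motion": [[11.2,[0,0,0],0],[11.2,[0,0,0],0],[11.2,[0,0,0],0],[11.2,[0,0,0],0],[11.2,[0,0,0],-0.3],[11.2,[0,0,-0.001],-0.6],[11.2,[0,0,-0.001],-0.9],[11.2,[0,0,-0.002],-1.2],[11.2,[0,0,-0.002],-1.5],[11.2,[0,0,-0.003],-1.8]]}}

```text
clock: 14.55
eef_pos: [0.5173, -0.123, 0.094]
tool_rot: [-0.404, 0.915, -0.0, -0.0]
ft_force: [-0.4, -0.3, 0.9]
grip_width: 0.0114
```

```bash
python3 -c "
from st2 import *
q(4)"
```

```text
t 14.55 eef [ 0.5173 -0.123   0.094 ] f [-0.4195 -0.2772  0.9379] mz [-0.0186  0.0548 -0.0868] w 11.36 tau [ 0.1916 -0.0835  0.0875  0.2225] j6 -1.064
t 14.6 eef [ 0.5173 -0.123   0.094 ] f [-0.0128  0.2977  0.1247] mz [-0.017   0.0762 -0.0554] w 11.48 tau [ 0.1884 -0.0826  0.0907 -0.1097] j6 -1.065
t 14.65 eef [ 0.5173 -0.123   0.094 ] f [-1.0141  0.3607  0.8167] mz [-0.0438  0.0241 -0.0104] w 11.40 tau [ 0.1911 -0.0785  0.0945 -0.1612] j6 -1.063
t 14.7 eef [ 0.5173 -0.1229  0.094 ] f [ 0.3348 -0.7541  0.5413] mz [-0.0833  0.0867 -0.0211] w 11.62 tau [ 0.1957 -0.0813  0.0978 -0.061 ] j6 -1.063
```

The torque has stopped rising (11.4 and 11.2 both give 0.2225), so the nut is turning with the fingers. I'll continue at 11.2.

>>> {"op": "move_arm", "data": {"motion": [[11.2,[0,0,-0.001],-0.5],[11.2,[0,0,-0.002],-1.2],[11.2,[0,0,-0.003],-2.1],[11.2,[0,0,-0.004],-3.0],[11.2,[0,0,-0.005],-3.9],[11.2,[0,0,-0.006],-4.8],[11.2,[0,0,-0.008],-5.7],[11.2,[0,0,-0.009],-6.6],[11.2,[0,0,-0.01],-7.5],[11.2,[0,0,-0.012],-8.4]]}}

```text
clock: 15.7
eef_pos: [0.5173, -0.123, 0.0946]
tool_rot: [0.755, -0.655, 0.0, 0.0]
ft_force: [0.1, 1.0, 0.7]
grip_width: 0.011
```

>>> {"op": "move_arm", "data": {"motion": [[11.2,[0,0,-0.001],-1],[11.2,[0,0,-0.003],-2],[11.2,[0,0,-0.004],-3.0],[11.2,[0,0,-0.005],-4],[11.2,[0,0,-0.007],-5],[11.2,[0,0,-0.008],-6],[11.2,[0,0,-0.01],-7.2],[11.2,[0,0,-0.011],-8.4],[11.2,[0,0,-0.012],-9.2],[11.2,[0,0,-0.013],-9.6]]}}

```text
clock: 16.7
eef_pos: [0.5173, -0.123, 0.0952]
tool_rot: [0.978, -0.211, 0.0, 0.0]
ft_force: [0.2, 0.1, 0.3]
grip_width: 0.0112
```

```bash
python3 -c "
from st2 import *
q(3)"
```

```text
t 16.7 eef [ 0.5173 -0.123   0.0952] f [0.1774 0.0893 0.3365] mz [-0.047   0.0551 -0.0492] w 11.21 tau [ 0.1873 -0.0303  0.085   0.1492] j6 -2.950
t 16.75 eef [ 0.5173 -0.1229  0.0952] f [-0.0795 -0.2626  0.7204] mz [-0.0408  0.0166  0.0539] w 11.20 tau [ 0.1816 -0.0264  0.0875 -0.1751] j6 -2.950
t 16.8 eef [ 0.5173 -0.1229  0.0952] f [-0.0615 -0.269   0.2555] mz [-0.0749  0.0844 -0.0489] w 11.19 tau [ 0.1791 -0.0183  0.0888 -0.2141] j6 -2.948
```

>>> {"op": "move_arm", "data": {"motion": [[14,[0,0,0],0],[18,[0,0,0],0],[20,[0,0,0],1.4],[20,[0,0,0],2.8],[20,[0,0,0],4.2],[20,[0,0,0],5.6],[20,[0,0,0],7.0],[20,[0,0,0],8.4],[20,[0,0,0],9.8],[20,[0,0,0],11.2]]}}

```text
clock: 17.8
eef_pos: [0.5173, -0.1229, 0.0951]
tool_rot: [-0.695, 0.719, 0.0, 0.0]
ft_force: [-0.2, 0.1, -0.8]
grip_width: 0.0195
```

>>> {"op": "move_arm", "data": {"motion": [[20,[0,0,0],1.4],[20,[0,0,0],2.8],[20,[0,0,0],4.2],[20,[0,0,0],5.6],[20,[0,0,0],7.0],[20,[0,0,0],8.4],[20,[0,0,0],9.8],[20,[0,0,0],11.2],[20,[0,0,0],12.6],[20,[0,0,0],14]]}}

```text
clock: 18.8
eef_pos: [0.5173, -0.1229, 0.0952]
tool_rot: [-0.035, 0.999, 0.0, -0.0]
ft_force: [0.5, -0.8, -0.1]
grip_width: 0.02
```

>>> {"op": "move_arm", "data": {"motion": [[20,[0,0,0],1.4],[20,[0,0,0],2.8],[20,[0,0,0],4.2],[20,[0,0,0],5.6],[20,[0,0,0],7.0],[20,[0,0,0],8.4],[20,[0,0,0],9.8],[20,[0,0,0],11.2],[20,[0,0,0],12.6],[20,[0,0,0],14]]}}

```text
clock: 19.8
eef_pos: [0.5173, -0.1229, 0.0951]
tool_rot: [0.643, 0.766, 0.0, -0.0]
ft_force: [-0.4, 0.1, -0.3]
grip_width: 0.0198
```

Run:
```python
from st2 import *
q(1);st()
snap("side",(255,215,40,45),13,"pics/s5.png")
```

```text
t 19.8 eef [ 0.5173 -0.1229  0.0951] f [-0.4399  0.133  -0.3316] mz [-0.0129  0.0374  0.0168] w 19.77 tau [-0.0011  0.0026  0.0002 -1.2069] j6 1.163
t 19.8 eef [ 0.5173 -0.1229  0.0951] f [-0.4399  0.133  -0.3316] m [-0.0129  0.0374  0.0168] w 19.77336254900286 j6 1.163386676470433 [-0.2333  0.4003 -0.1415  1.0291  0.0001  1.1634]
yjaw [ 0.9849  0.1733 -0.0001] xt [-0.1733  0.9849  0.0002] units to tgt [-0.0232  0.0008 -0.0977]
```

View pics/s5.png

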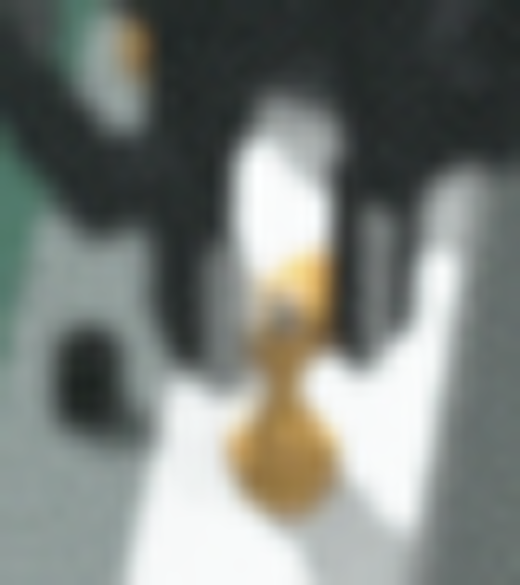

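The nut sits between the pads (zoom 240 and 335, pin near 285). I'll grip again and turn the remaining ~39.5 units.

>>> {"op": "move_arm", "data": {"motion": [[16,[0,0,0],0],[14,[0,0,0],0],[12.6,[0,0,0],0],[12,[0,0,0],0],[11.6,[0,0,0],0],[11.2,[0,0,0],0],[11.2,[0,0,0],0],[11.2,[0,0,0],0],[11.2,[0,0,0],-0.3],[11.2,[0,0,-0.001],-0.6]]}}

```text
clock: 20.85
eef_pos: [0.5173, -0.1229, 0.0952]
tool_rot: [0.615, 0.788, 0.0, -0.0]
ft_force: [0.3, -0.2, -0.7]
grip_width: 0.0111
```

```bash
python3 -c "
from st2 import *
q(2)"
```

```text
t 20.85 eef [ 0.5173 -0.1229  0.0952] f [ 0.2961 -0.241  -0.6615] mz [ 0.0689  0.0434 -0.065 ] w 11.06 tau [-0.0106  0.0025 -0.0267  0.2273] j6 1.093
t 20.9 eef [ 0.5173 -0.1229  0.0953] f [ 0.191  -0.3135  0.1461] mz [ 0.0306 -0.0491 -0.0452] w 11.20 tau [-0.0185  0.0042 -0.0277 -0.108 ] j6 1.092
```

>>> {"op": "move_arm", "data": {"motion": [[11.2,[0,0,-0.001],-0.6],[11.2,[0,0,-0.002],-1.4],[11.2,[0,0,-0.003],-2.4],[11.2,[0,0,-0.005],-3.4],[11.2,[0,0,-0.006],-4.4],[11.2,[0,0,-0.007],-5.4],[11.2,[0,0,-0.008],-6.4],[11.2,[0,0,-0.01],-7.4],[11.2,[0,0,-0.011],-8.4],[11.2,[0,0,-0.012],-9.4]]}}

```text
clock: 21.9
eef_pos: [0.5173, -0.1229, 0.0959]
tool_rot: [0.169, 0.986, 0.0, -0.0]
ft_force: [0.6, -0.2, 0.9]
grip_width: 0.0112
```

>>> {"op": "move_arm", "data": {"motion": [[11.2,[0,0,-0.001],-1],[11.2,[0,0,-0.003],-2],[11.2,[0,0,-0.004],-3],[11.2,[0,0,-0.005],-4],[11.2,[0,0,-0.007],-5],[11.2,[0,0,-0.008],-6],[11.2,[0,0,-0.009],-7],[11.2,[0,0,-0.011],-8],[11.2,[0,0,-0.012],-9],[11.2,[0,0,-0.013],-10]]}}

```text
clock: 22.9
eef_pos: [0.5173, -0.123, 0.0965]
tool_rot: [-0.347, 0.938, -0.0, -0.0]
ft_force: [0.1, -0.3, 0.3]
grip_width: 0.0113
```

```bash
python3 -c "
from st2 import *
q(2)"
```

```text
t 22.9 eef [ 0.5173 -0.123   0.0965] f [ 0.1392 -0.3458  0.258 ] mz [-0.0104  0.0599 -0.0023] w 11.32 tau [ 0.0489 -0.0211  0.0066  0.825 ] j6 -0.941
t 22.95 eef [ 0.5173 -0.123   0.0965] f [-0.5527  0.3159  0.2374] mz [-0.0441  0.0533 -0.0414] w 11.48 tau [ 0.0415 -0.0307  0.0118 -0.2956] j6 -0.944
```

>>> {"op": "move_arm", "data": {"motion": [[11.2,[0,0,-0.001],-1],[11.2,[0,0,-0.003],-2],[11.2,[0,0,-0.004],-3],[11.2,[0,0,-0.005],-4],[11.2,[0,0,-0.007],-5],[11.2,[0,0,-0.008],-6],[11.2,[0,0,-0.009],-7],[11.2,[0,0,-0.011],-8],[11.2,[0,0,-0.012],-9],[11.2,[0,0,-0.013],-10]]}}

```text
clock: 23.95
eef_pos: [0.5173, -0.123, 0.0972]
tool_rot: [0.769, -0.64, 0.0, 0.0]
ft_force: [1.2, -0.1, 0.9]
grip_width: 0.0113
```

>>> {"op": "move_arm", "data": {"motion": [[11.2,[0,0,-0.001],-1],[11.2,[0,0,-0.003],-2],[11.2,[0,0,-0.004],-3],[11.2,[0,0,-0.005],-4],[11.2,[0,0,-0.007],-5],[11.2,[0,0,-0.008],-6],[11.2,[0,0,-0.009],-7],[11.2,[0,0,-0.011],-8],[11.2,[0,0,-0.012],-9],[11.2,[0,0,-0.013],-9.6]]}}

```text
clock: 24.95
eef_pos: [0.5173, -0.123, 0.0978]
tool_rot: [0.982, -0.191, 0.0, 0.0]
ft_force: [0.3, -1.0, 0.7]
grip_width: 0.0112
```

```bash
python3 -c "
from st2 import *
q(2)"
```

```text
t 24.95 eef [ 0.5173 -0.123   0.0978] f [ 0.2772 -0.9732  0.6666] mz [-0.007  -0.019  -0.0264] w 11.16 tau [ 0.0311  0.0117 -0.0038  0.3275] j6 -2.991
t 25.0 eef [ 0.5173 -0.123   0.0978] f [-0.3414 -0.0492  0.0889] mz [ 0.0037 -0.0337  0.0313] w 11.55 tau [ 0.0271  0.0118  0.0003 -0.2342] j6 -2.992
```

>>> {"op": "move_arm", "data": {"motion": [[14,[0,0,0],0],[20,[0,0,0],0],[20,[0,0,0],0],[20,[0,0,-0.1],0],[20,[0,0,-0.25],0],[20,[0,0,-0.4],0],[20,[0,0,-0.5],0],[10,[0,0,-0.5],0],[0,[0,0,-0.5],0],[0,[0,0,-0.5],0]]}}

```text
clock: 26.0
eef_pos: [0.517, -0.1229, 0.1226]
tool_rot: [0.982, -0.191, -0.0, -0.0]
ft_force: [0.4, 0.4, 0.2]
grip_width: -0.0003
```

Run:
```python
from st2 import *
q(1)
snap("side",(255,215,40,45),13,"pics/s6.png")
snap("top",(250,190,80,60),10,"pics/t6.png")
q(1)
```

```text
t 26.0 eef [ 0.517  -0.1229  0.1226] f [0.436  0.4434 0.1816] mz [-0.0677 -0.0049  0.005 ] w -0.26 tau [ 0.0004 -0.0061  0.0002  0.0003] j6 -2.990
t 26.1 eef [ 0.517  -0.1229  0.1224] f [ 0.0399 -0.6852  0.1567] mz [-0.0175  0.0131  0.0097] w -0.18 tau [-0.      0.0036  0.0002  0.0002] j6 -2.990
```

View pics/s6.png

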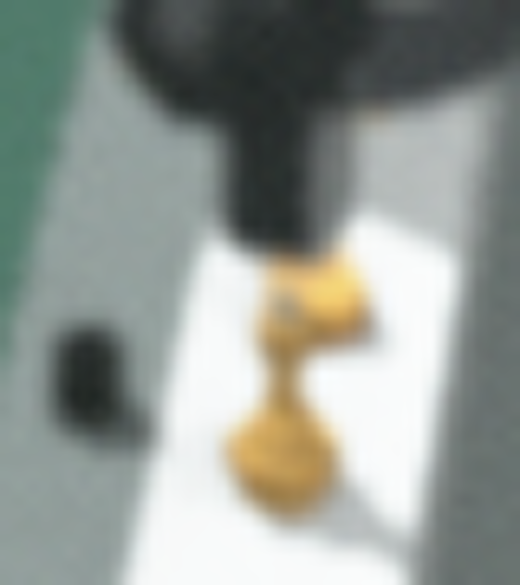

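View pics/t6.png

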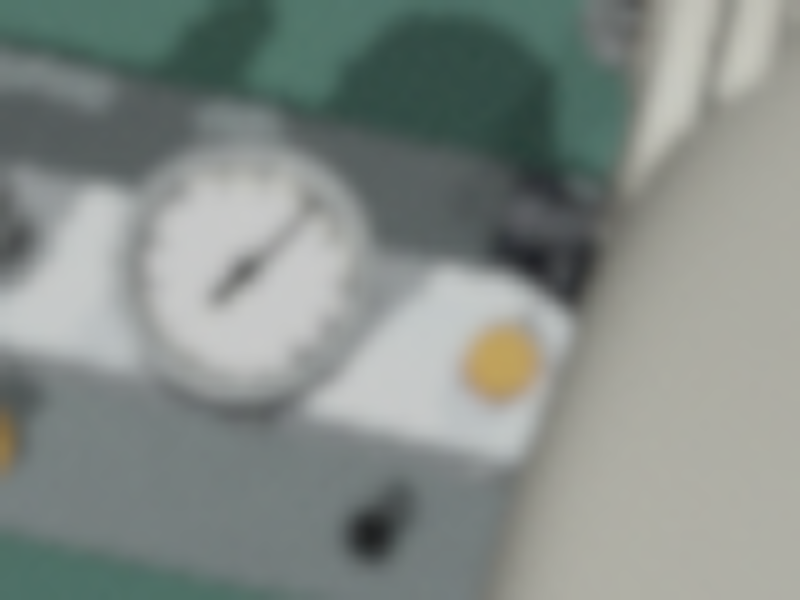

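The gauge needle still points up-right (tip at zoom 315,200), so pressure is unchanged. The neck below the nut is visibly longer, so the nut has climbed. Pressing gently now.

>>> {"op": "move_arm", "data": {"motion": [[0,[0,0,0.05],0],[0,[0,0,0.1],0],[0,[0,0,0.13],0],[0,[0,0,0.14],0],[0,[0,0,0.15],0],[0,[0,0,0.16],0],[0,[0,0,0.17],0],[0,[0,0,0.17],0],[0,[0,0,0.17],0],[0,[0,0,0.17],0]]}}

```text
clock: 27.1
eef_pos: [0.5173, -0.1229, 0.1144]
tool_rot: [0.982, -0.191, 0.0, 0.0]
ft_force: [0.6, -0.1, 0.6]
grip_width: 0.0
```

Run:
```python
from st2 import *
q(2)
```

```text
t 27.1 eef [ 0.5173 -0.1229  0.1144] f [ 0.6223 -0.1132  0.5593] mz [-0.0465  0.0169  0.0034] w 0.02 tau [-0.0002  0.0011  0.0001  0.    ] j6 -2.990
t 27.15 eef [ 0.5173 -0.123   0.1144] f [-0.2545 -0.5307 -0.1271] mz [0.0057 0.0422 0.0004] w 0.13 tau [ 0.      0.0008  0.0001 -0.    ] j6 -2.990
```

>>> {"op": "move_arm", "data": {"motion": [[0,[0,0,0.005],0],[0,[0,0,0.01],0],[0,[0,0,0.015],0],[0,[0,0,0.02],0],[0,[0,0,0.025],0],[0,[0,0,0.03],0],[0,[0,0,0.035],0],[0,[0,0,0.04],0],[0,[0,0,0.04],0],[0,[0,0,0.04],0]]}}

```text
clock: 28.15
eef_pos: [0.5173, -0.1229, 0.1123]
tool_rot: [0.982, -0.191, -0.0, 0.0]
ft_force: [0.6, -0.4, -0.0]
grip_width: -0.0001
```

Run:
```python
from st2 import *
q(2)
```

```text
t 28.15 eef [ 0.5173 -0.1229  0.1123] f [ 0.6218 -0.3702 -0.035 ] mz [-0.0325 -0.0762  0.0018] w -0.12 tau [ 0.0002  0.0014  0.0001 -0.    ] j6 -2.990
t 28.2 eef [ 0.5173 -0.1229  0.1123] f [-0.2082  0.6064  0.4774] mz [-0.0107  0.0194 -0.0087] w 0.15 tau [0.0007 0.0017 0.0002 0.    ] j6 -2.990
```

>>> {"op": "move_arm", "data": {"motion": [[0,[0,0,0.005],0],[0,[0,0,0.01],0],[0,[0,0,0.015],0],[0,[0,0,0.02],0],[0,[0,0,0.025],0],[0,[0,0,0.03],0],[0,[0,0,0.035],0],[0,[0,0,0.04],0],[0,[0,0,0.04],0],[0,[0,0,0.04],0]]}}

```text
clock: 29.2
eef_pos: [0.5174, -0.123, 0.1104]
tool_rot: [0.982, -0.191, 0.0, 0.0]
ft_force: [-1.2, 0.6, 4.7]
grip_width: 0.0002
```

Run:
```python
from st2 import *
q(2)
```

```text
t 29.2 eef [ 0.5174 -0.123   0.1104] f [-1.1589  0.6304  4.7347] mz [ 0.0582  0.219  -0.013 ] w 0.20 tau [-0.0027 -0.3976 -0.0014 -0.    ] j6 -2.990
t 29.25 eef [ 0.5174 -0.123   0.1104] f [-1.2515  0.6449  5.1264] mz [0.0057 0.2171 0.014 ] w 0.41 tau [-0.0031 -0.3859 -0.0016 -0.    ] j6 -2.990
```

Contact: 4.9 N at z = 0.1104, which is about 1.1 mm of pin travel. I'll press about 2 mm more and hold.

>>> {"op": "move_arm", "data": {"motion": [[0,[0,0,0.01],0],[0,[0,0,0.015],0],[0,[0,0,0.02],0],[0,[0,0,0.025],0],[0,[0,0,0.03],0],[0,[0,0,0.035],0],[0,[0,0,0.035],0],[0,[0,0,0.035],0],[0,[0,0,0.035],0],[0,[0,0,0.035],0]]}}

```text
clock: 30.25
eef_pos: [0.5175, -0.123, 0.1092]
tool_rot: [0.982, -0.191, 0.0, 0.0]
ft_force: [-1.9, 1.5, 7.3]
grip_width: -0.0001
```

Run:
```python
from st2 import *
snap("top",(250,190,80,60),10,"pics/t7.png")
q(2)
```

```text
t 30.3 eef [ 0.5174 -0.123   0.1092] f [-1.7251  0.6465  7.2869] mz [ 0.0977  0.4632 -0.0286] w 0.14 tau [-0.0042 -0.8119 -0.0021 -0.    ] j6 -2.990
t 30.35 eef [ 0.5175 -0.123   0.1092] f [-2.7415  1.0133  7.4347] mz [0.1173 0.3968 0.0058] w -0.20 tau [-0.0039 -0.812  -0.0023 -0.    ] j6 -2.990
```

View pics/t7.png

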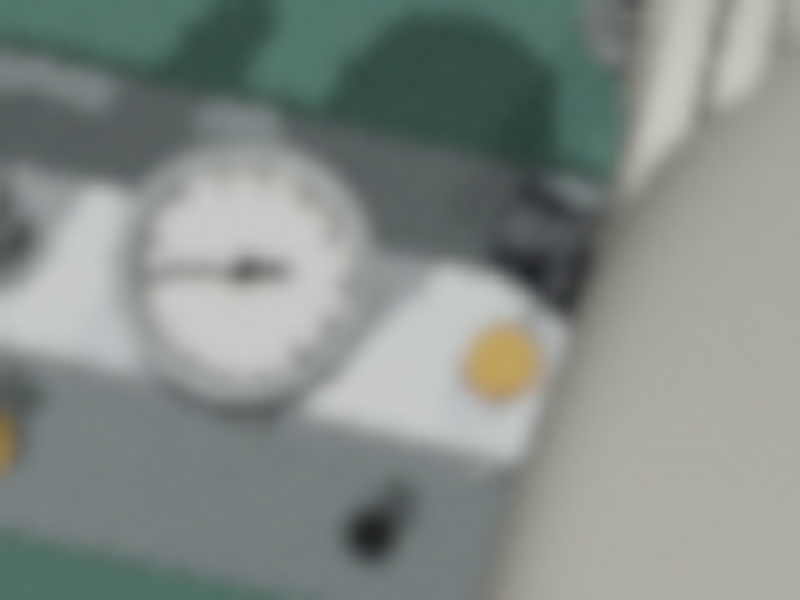

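The needle has swung round to the left (tip at zoom 150,270) and is still falling. I'll keep holding, slightly deeper.

>>> {"op": "move_arm", "data": {"motion": [[0,[0,0,0.006],0],[0,[0,0,0.01],0],[0,[0,0,0.01],0],[0,[0,0,0.01],0],[0,[0,0,0.01],0],[0,[0,0,0.01],0],[0,[0,0,0.01],0],[0,[0,0,0.01],0],[0,[0,0,0.01],0],[0,[0,0,0.01],0]]}}

```text
clock: 31.35
eef_pos: [0.5175, -0.123, 0.1088]
tool_rot: [0.982, -0.191, 0.0, 0.0]
ft_force: [-2.7, 1.2, 8.1]
grip_width: -0.0002
```

>>> {"op": "move_arm", "data": {"motion": [[0,[0,0,0],0],[0,[0,0,0],0],[0,[0,0,0],0],[0,[0,0,0],0],[0,[0,0,0],0],[0,[0,0,0],0],[0,[0,0,0],0],[0,[0,0,0],0],[0,[0,0,0],0],[0,[0,0,0],0]]}}

```text
clock: 32.35
eef_pos: [0.5175, -0.123, 0.1088]
tool_rot: [0.982, -0.191, 0.0, 0.0]
ft_force: [-2.4, 0.9, 7.5]
grip_width: -0.0
```

Run:
```python
from st2 import *
snap("top",(250,190,80,60),10,"pics/t8.png")
q(2)
```

```text
t 32.4 eef [ 0.5175 -0.123   0.1087] f [-1.7135  0.1323  8.3121] mz [0.1099 0.4889 0.052 ] w -0.21 tau [-0.0046 -0.8837 -0.0024 -0.    ] j6 -2.990
t 32.45 eef [ 0.5175 -0.123   0.1088] f [-1.7047  1.3926  8.3769] mz [0.1066 0.5686 0.004 ] w 0.15 tau [-0.0043 -0.8838 -0.0024 -0.    ] j6 -2.990
```

View pics/t8.png

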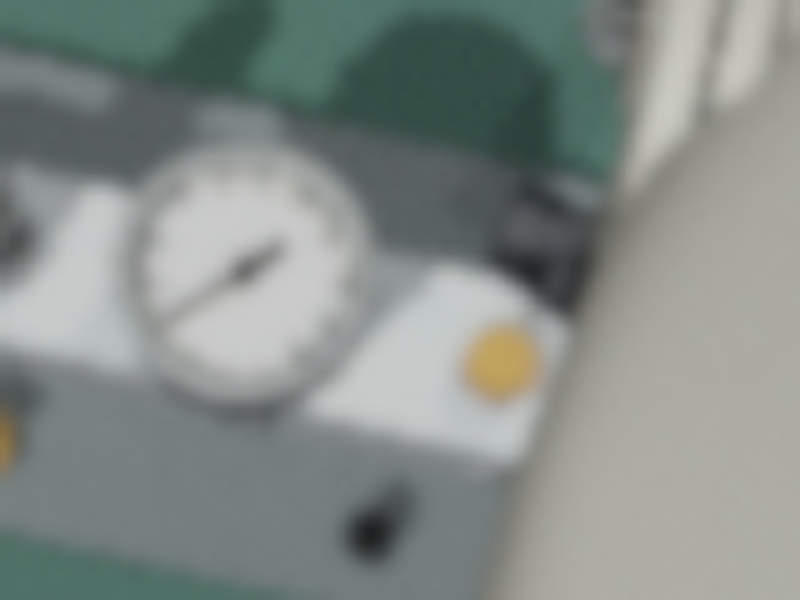

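The needle tip is now at zoom (165,320), 32° below left. That matches the expected zero direction (45° less the stand's 12.5° yaw). I'll hold one more second and confirm it has stopped.

>>> {"op": "move_arm", "data": {"motion": [[0,[0,0,0],0],[0,[0,0,0],0],[0,[0,0,0],0],[0,[0,0,0],0],[0,[0,0,0],0],[0,[0,0,0],0],[0,[0,0,0],0],[0,[0,0,0],0],[0,[0,0,0],0],[0,[0,0,0],0]]}}

```text
clock: 33.45
eef_pos: [0.5175, -0.123, 0.1088]
tool_rot: [0.982, -0.191, 0.0, 0.0]
ft_force: [-2.0, 0.7, 8.8]
grip_width: 0.0004
```

Run:
```python
from st2 import *
snap("top",(250,190,80,60),10,"pics/t9.png")
a=cv2.imread("pics/t8.png").astype(int);b=cv2.imread("pics/t9.png").astype(int)
print(abs(a-b)[150:390,140:350].mean(), abs(a-b)[150:390,140:350].max())
```

```text
0.40055555555555555 3
```

>>> {"op": "move_arm", "data": {"motion": [[0,[0,0,-0.03],0],[0,[0,0,-0.08],0],[0,[0,0,-0.2],0],[0,[0,0,-0.5],0],[0,[0,0,-0.9],0],[0,[0,0,-1.4],0],[0,[0,0,-1.9],0],[0,[0,0,-2.4],0],[0,[0,0,-2.6],0],[0,[0,0,-2.6],0]]}}

```text
clock: 34.5
eef_pos: [0.5182, -0.1231, 0.2392]
tool_rot: [0.982, -0.191, 0.001, 0.0]
ft_force: [0.3, 0.7, -0.5]
grip_width: -0.0002
```

Run:
```python
from st2 import *
st()
```

```text
t 34.5 eef [ 0.5182 -0.1231  0.2392] f [ 0.2811  0.7188 -0.5109] m [-0.008  -0.0161  0.0029] w -0.22020478922639508 j6 -2.9901648965502763 [-0.2333  0.3003  0.1056  1.3734 -0.     -2.9902]
yjaw [-0.3753 -0.9269 -0.0004] xt [ 0.9269 -0.3753  0.0028] units to tgt [-0.0134  0.022   2.7835]
```

>>> {"op": "move_arm", "data": {"motion": [[0,[-0.4,0.15,0],0],[0,[-0.9,0.35,0],0],[0,[-1.4,0.55,0],0],[0,[-1.9,0.75,0],0],[0,[-2.3,0.9,0],0],[0,[-2.6,1.0,0],0],[0,[-2.8,1.1,0],0],[0,[-2.8,1.1,0],0],[0,[-2.8,1.1,0],0],[0,[-2.8,1.1,0],0]]}}

```text
clock: 35.5
eef_pos: [0.3676, -0.1215, 0.2378]
tool_rot: [0.982, -0.191, 0.0, -0.0]
ft_force: [0.0, -0.6, -0.3]
grip_width: -0.0002
```

Run:
```python
from st2 import *
c=snap("side",(265,225,30,40),14,"pics/s10.png")
d=snap("top",(205,180,150,120),5,"pics/t10.png")
q(1)
```

```text
t 35.6 eef [ 0.3675 -0.1214  0.2379] f [ 0.5919 -0.0385  0.1563] mz [-0.0259 -0.0235  0.0541] w 0.04 tau [-0.0314  0.0028 -0.0008  0.0005] j6 -3.076
```

View pics/s10.png

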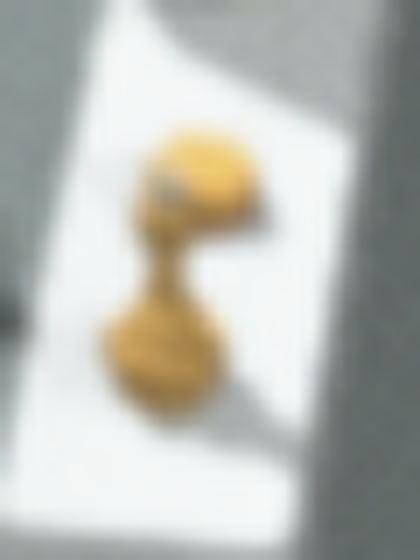

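View pics/t10.png

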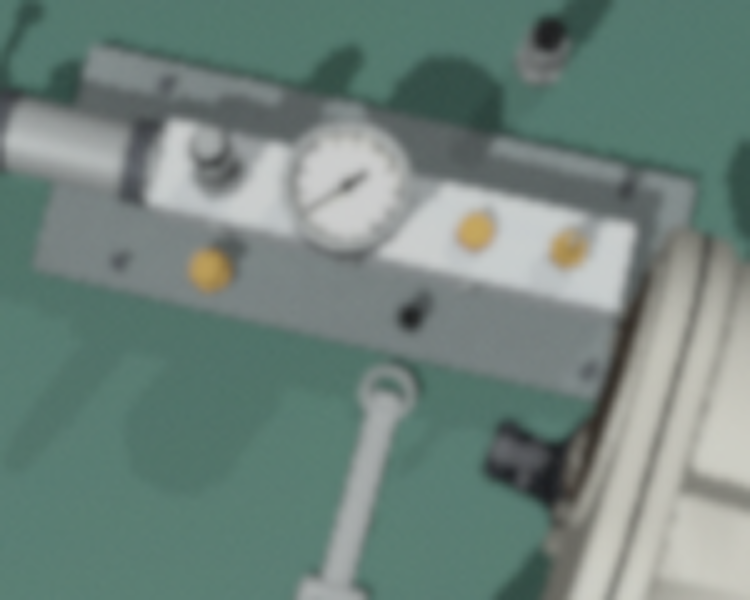

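The needle rests on zero. The nut's underside sits about 1.2 px higher than at the start, roughly the expected 4 mm. The cap, adapter and wrench are where they were, and the arm is clear.

```bash
python3 -c "
from workcell import *
print(job_done())"
```

```text
the job is handed in; nothing more can be done
None
```

I backed the lock nut off about one full turn, pressed the pin until the gauge read zero, let go and moved the arm clear. I handed the job in at about 36 s; it reports no verdict.

- **Nut:** I turned it about 367° in two grips, after centring on the nut by touch. I tightened only until the turning torque stopped rising, which is the sign that the nut moves with the fingers. The turn was not measured directly. It could be up to about 10° less if the grip slipped in the first step at the lighter setting. The nut rose about 3.5 mm in the side view, which fits one turn at that picture's resolution. The grip force itself could not be read either.
- **Venting:** I pressed the pin about 2.7 mm at 7–9 N and held it for over 3 s. The needle stopped in the zero direction, 32° below left against 32.5° expected. Two top views a second apart showed no further movement.
- **Final state:** After letting go, the needle stayed at zero and the nut stayed backed off. The cap, adapter, wrench and spare transmitter look unmoved in the last top view, which does not cover the screwdriver, multimeter and reel. The arm went nowhere near those. The force reading was at noise level.

One check disagreed: the first camera estimate of the pin top was about 3 mm too high (0.114 m against 0.1115 m by touch). I used the touch value for pressing; for the turns, the fingertips ended about 1 mm above the nut's underside.

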